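# Rig the drying rod and hang up the lamp headbands

## Task

Set up the drying rail: pick up the lopsided steel rod by its balance point (make a trial lift and shift your grip until it hangs level, held clear of the bench for a moment), and lay it across both forks of the blue stand. Then hang every lamp headband that is on the bench over the rod, between the forks, straddling it with a battery pod on either side and the black block on top, hanging still, and leave everything else on the bench alone.

Things in the scene. Friction and masses are not known exactly. Their poses are not given: they have to be found in the camera images.
- stand: Drying stand, fixed: blue base 90 x 320 x 12 mm, two posts (12 mm thick) at y = +-137 mm in its frame, each with a V fork open upwards (faces 40 degrees from vertical, mouth 48 mm wide, 150 mm up). Origin: centre of the underside, z up.
- bar_seat (a point): Point midway between the two forks of the stand where the rod's axis lies once in both forks: 130 mm above the bench; the rod then runs along this point's y axis (the stand's). With the head outside its fork, the rod's middle may lie up to 15 mm from here along y.
- rod_mid (a point): Middle of the round steel rod (12 mm thick, 450 mm long, along the point's x), on its axis. A light red square end plate (40 x 40 x 12 mm) is centred at x = -219 mm; the clamp head is near the +x end. On these it lies level on the bench, axis 20 mm up, and does not roll. Rod and plate weigh 300 g.
- head_mid (a point): Centre of the grey clamp head (34 mm along the rod, 40 x 40 mm across) fixed on the rod 178 to 198 mm from its middle towards +x, varying from run to run. It weighs 240 to 345 g, unknown, so the balance point of the whole lies some 70 to 105 mm from the rod's middle towards the head.
- band_a_block (a point): Centre of the black block (x 30, y 28, z 38 mm) atop the blue headband (200 g, mostly in its pods; may be absent), 109 mm above the bench as it stands. Under it an arch in the x-z plane: gable roof 26 mm wide, sides at x = +-58 mm, battery pods (16 x 36 x 36 mm) at their ends, on which it stands; open below, 100 mm between pods, 128 mm high. Hung on the rod, the block's centre is 26 mm above the rod's axis.
- band_b_block (a point): Centre of the black block (x 30, y 28, z 38 mm) atop the orange headband (200 g, mostly in its pods; may be absent), 109 mm above the bench as it stands. Under it an arch in the x-z plane: gable roof 26 mm wide, sides at x = +-58 mm, battery pods (16 x 36 x 36 mm) at their ends, on which it stands; open below, 100 mm between pods, 128 mm high. Hung on the rod, the block's centre is 26 mm above the rod's axis.
- band_c_block (a point): Centre of the black block (x 30, y 28, z 38 mm) atop the green headband (200 g, mostly in its pods; may be absent), 109 mm above the bench as it stands. Under it an arch in the x-z plane: gable roof 26 mm wide, sides at x = +-58 mm, battery pods (16 x 36 x 36 mm) at their ends, on which it stands; open below, 100 mm between pods, 128 mm high. Hung on the rod, the block's centre is 26 mm above the rod's axis.
- band_d_block (a point): Centre of the black block (x 30, y 28, z 38 mm) atop the yellow headband (200 g, mostly in its pods; may be absent), 109 mm above the bench as it stands. Under it an arch in the x-z plane: gable roof 26 mm wide, sides at x = +-58 mm, battery pods (16 x 36 x 36 mm) at their ends, on which it stands; open below, 100 mm between pods, 128 mm high. Hung on the rod, the block's centre is 26 mm above the rod's axis.
- tub: Bystander, to be left alone: white plastic tub, 90 mm wide, 80 mm high. Origin: centre of its underside.
- dish: Bystander, to be left alone: small amber culture dish, 56 mm wide, 15 mm high. Origin: centre of its underside.
- dishes: Bystander, to be left alone: pair of stacked culture dishes, 86 mm wide, 31 mm high. Origin: centre of its underside.
- lid_black: Bystander, to be left alone: black lid, 60 mm wide, 10 mm high. Origin: centre of its underside.
- pen: Bystander, to be left alone: marker pen, 130 mm long, 11 mm thick, along its x. Origin: centre of its underside.
- reagent: Bystander, to be left alone: amber reagent bottle, 66 mm wide, 130 mm high. Origin: centre of its underside.
There are look-alikes about, which are no part of the job. What is shaped like the part that bears band_b_block but red or turquoise is not meant.

How it is judged:
On the way, in this order (a step that is already met when the one before it is completed fails the run):
1. the rod is held level (within 5 degrees) by the gripper alone, its middle at least 80 mm above the bench, for 0.8 s (height (world z) of rod_mid above 0.08 m and angle between rod_mid's own x axis and vertical between 1.4838 and 1.6578 rad and contact force between the fingers and rod above 0.5 N and contact force between rod and stand below 0.1 N), for 0.8 s.
2. the rod lies in both forks of the stand (x of rod_mid in the frame of stand between -0.008 and 0.008 m and z of rod_mid in the frame of stand between 0.123 and 0.137 m and y of rod_mid in the frame of stand between -0.04 and 0.04 m and angle between the x axis of rod_mid and the y axis of stand, either way round below 0.06 rad), for 0.4 s.
At the end, for the whole second after the job is handed in: The rod lies in both forks (middle within 40 mm along, 8 mm across, 7 mm in height); every headband present hangs over it between the forks, still (under 0.1 m/s), upright within 20 degrees, arch across the rod within 23 degrees, block over the rod within 30 mm (all of step 2 and z of band_a_block in the frame of stand between 0.143 and 0.169 m and x of band_a_block in the frame of stand between -0.03 and 0.03 m and y of band_a_block in the frame of stand between -0.115 and 0.115 m and angle between each of band_a_block, band_b_block, band_c_block, band_d_block's own z axis and vertical below 0.35 rad and angle between the x axis of each of band_a_block, band_b_block, band_c_block, band_d_block and the x axis of stand, either way round below 0.4 rad and linear speed of each of band_a, band_b, band_c, band_d below 0.1 m/s and z of band_b_block in the frame of stand between 0.143 and 0.169 m and x of band_b_block in the frame of stand between -0.03 and 0.03 m and y of band_b_block in the frame of stand between -0.115 and 0.115 m and z of band_c_block in the frame of stand between 0.143 and 0.169 m and x of band_c_block in the frame of stand between -0.03 and 0.03 m and y of band_c_block in the frame of stand between -0.115 and 0.115 m and z of band_d_block in the frame of stand between 0.143 and 0.169 m and x of band_d_block in the frame of stand between -0.03 and 0.03 m and y of band_d_block in the frame of stand between -0.115 and 0.115 m); the robot touches nothing.
It fails at once if a bystander is pushed more than 50 mm from its place (distance of any of tub, dish, dishes, lid_black, pen, reagent from where it was at the start of the episode above 0.05 m).
It fails at once if the reagent bottle or the tub is tipped over (angle between any of reagent, tub's own z axis and vertical above 0.6 rad).
Of band_a, band_b, band_c, band_d only 3 to 4 are there at a start; the rules pass over those that are not, and their reading is None.
At some moment in a run one of band_a, band_b, band_c, band_d may be knocked a few centimetres aside while the robot is not near it.
It also fails if it takes over 210 s, if anything falls off the work surface, if the arm or the gripper's body presses on something with over 40 N, if the wrist force passes 120 N, or if a joint passes its speed limit or range.

## Robot

A 6-joint arm with a two-finger parallel gripper is mounted at the origin on the work surface. World frame = base frame: x ahead of the robot, y to its left, z up, the work surface at z = 0. Lengths are in m, angles in rad, forces in N, time in s.
With the tool pointing down it reaches from about 0.35 to 0.975 m from the base axis. Payload 4.9 kg.
Tool frame: the origin (TCP) lies at the very end of the fingers, on their centre line; the grasp point (between the pads) lies 19 mm behind it; x points along the fingers, y is the direction in which the jaws open and shut, and the axes are right-handed (so a half turn about x gives the same grasp; the last joint's range is limited). The gripper opens to 85 mm and grips with 20 to 120 N. Pads are 22 mm wide; open, the fingers measure 114 mm over their backs; the gripper's body (76 mm by 85 mm) begins 54 mm behind the grasp point. The pads swing forward as they close: fully open they stand 13 mm farther back than shut.
Start: joints at [-1.29, 0.053, 1.613, -0, 1.476, -0.119], TCP at [0.243, -0.576, 0.231] pointing down, gripper open.
Joint ranges: [-3.01, 3.01], [-1.01, 2.22], [0.06, 2.58], [-1.02, 4.17], [0.09, 2.62], [-3.14, 3.14]. Speed limits (rad/s): [2.57, 2.57, 3.14, 3.14, 3.14, 3.14].

## Interface

Orientations are given as a unit quaternion [w, x, y, z].
In Python, from plant import manip gives the robot as it stands.
- The arm moves only by the tool play_rows, never from a script. Its argument "plan" is a list of rows, each a list of 5 numbers: the shift along the tool's x, y, z in mm, then the turn about the tool's x in rad, then the closure, from -1 (fully open) to 1 (shut). A call has 1 to 8 rows; each row is the pose to reach, as a shift and turn from the pose commanded when the call began, along the tool's axes at that moment; what a row does not reach only later rows make up. A row lasts 1/8 s, in which the tool goes at most 62.5 mm and 10.7 degrees, less where a joint would pass 70% of its speed; a pose out of reach is approached as far as the arm can. A call with a gripper value outside its range is refused whole. The fingers move at their own pace and stop on an object; the grip force is fixed at half the most. Time passes only in rows, so rows that repeat a pose let the fingers close. It gives the time, the measured TCP pose, the force and the opening at its end, in the units of the state.
- manip.state(): the state, without advancing time (a new reading comes with each control period).
- manip.grab_frame(name): name is "side" or "top"; returns a dict with "img" (420x560x3 uint8, red, green, blue), "range_z" (420x560 float32, m along the optical axis (not along the pixel's ray), 0 where there is no reading), "fx", "fy", "cx", "cy" (pixels), "origin" and "rotation" of the camera in the world. Camera axes: x right, y up, looking along -z (the intrinsics and any distortion apply to the point x, -y, -z); pixel columns grow to the right and rows downward; lengths in m; the calibration is good to about 2 mm. A picture is of the moment at which its call begins.
- manip.job_done(): hands the job in, once; it reports no verdict.
The state is a dict: "time": time; "joint_pos": joint angles; "joint_vel": joint speeds; "joint_efforts": joint torques, N m; "tool_pos": TCP position; "tool_rot": TCP orientation; "contact_force": force on the tool from outside, world axes, zero at the start; "ft_torque": the same for the moment, N m; "gripper_width": opening from 0.0 (shut) to 1.0 (fully open).
Only numpy, scipy, OpenCV 4.12 (cv2) and the standard library are available. Lean on these libraries where they do the work, as an engineer would, in place of code of your own. Each camera call takes 0.05 s, during which the arm holds its last target. There are 200 camera calls.

## Working session

There is one attempt and no reset: what is moved stays moved. The work goes in short steps, Python scripts to look and compute and a tool call to move; the robot and the scene stay as the last step left them, time stands still between calls to the robot, and variables do not carry over. Pictures are saved under pics/ and viewed, about 12 in all and at most 16, crops included, and the job is handed in when it is done.

Besides the shell and the picture viewer there is one more tool, called after ">>>" in YAML: its name, and indented under it one key for each argument. play_rows: Moves the arm, as the interface text tells. Its arguments: {"type":"object","properties":{"plan":{"type":"array"}},"required":["plan"]}

```bash
ls; mkdir -p pics; cat > h.py <<'E'
import numpy as np, cv2
from plant import manip
def cloud(f):
    z=f["range_z"]; v,u=np.mgrid[:z.shape[0],:z.shape[1]]
    p=np.stack([(u-f["cx"])/f["fx"]*z,-(v-f["cy"])/f["fy"]*z,-z],-1)
    w=p@np.array(f["rotation"]).T+np.array(f["origin"]); w[z==0]=np.nan
    return w
def save(f,n): cv2.imwrite("pics/"+n,cv2.cvtColor(f["img"],cv2.COLOR_RGB2BGR))
E
python3 - <<'E'
from h import *
s=manip.state(); print(s)
for n in("top","side"):
    f=manip.grab_frame(n); save(f,n+"0.png"); np.save(n+"0.npy",cloud(f)); print(n,f["origin"],f["rotation"],f["fx"],[k for k in f],f["img"].shape)
E
```

```text
pics
{'time': 0.0, 'joint_pos': array([-1.29000949e+00,  5.33761618e-02,  1.61431692e+00, -1.67149855e-05,
        1.47600409e+00, -1.19000418e-01]), 'joint_vel': array([-0.00033794, -0.00118896,  0.00033833,  0.00016066,  0.00042263,
        0.00078494]), 'joint_efforts': array([ 3.29103903e-03, -3.93671143e+01, -3.70175958e+01,  1.94202189e-04,
        6.95652081e-03,  7.03009661e-06]), 'tool_pos': array([ 0.24308267, -0.5751024 ,  0.23003737]), 'tool_rot': array([-0.13966604, -0.69296018, -0.14114834,  0.69309215]), 'contact_force': array([0.80267378, 0.67055186, 0.06919588]), 'ft_torque': array([ 0.00070072, -0.02380504,  0.00581932]), 'gripper_width': 0.9999151565304311}Traceback (most recent call last):
  File "<stdin>", line 4, in <module>
  File "h.py", line 6, in cloud
    w=p@np.array(f["rotation"]).T+np.array(f["origin"]); w[z==0]=np.nan
      ~^~~~~~~~~~~~~~~~~~~~~~~~~~
ValueError: matmul: Input operand 1 has a mismatch in its core dimension 0, with gufunc signature (n?,k),(k,m?)->(n?,m?) (size 4 is different from 3)
```

```bash
cat > h.py <<'E'
import numpy as np, cv2
from scipy.spatial.transform import Rotation as R
from plant import manip
def rot(q): return R.from_quat(np.roll(q,-1)).as_matrix()
def cloud(f):
    z=f["range_z"]; v,u=np.mgrid[:z.shape[0],:z.shape[1]]
    p=np.stack([(u-f["cx"])/f["fx"]*z,-(v-f["cy"])/f["fy"]*z,-z],-1)
    w=p@rot(f["rotation"]).T+np.array(f["origin"]); w[z==0]=np.nan
    return w
def save(f,n): cv2.imwrite("pics/"+n,cv2.cvtColor(f["img"],cv2.COLOR_RGB2BGR))
E
python3 - <<'E'
from h import *
s=manip.state(); print(rot(s["tool_rot"]).round(3))
for n in("top","side"):
    f=manip.grab_frame(n); save(f,n+"0.png"); np.save(n+"0.npy",cloud(f)); print(n,f["origin"],f["rotation"],f["fx"],[k for k in f],f["img"].shape)
E
```

```text
[[-0.001  0.389 -0.921]
 [ 0.002 -0.921 -0.389]
 [-1.    -0.002 -0.   ]]
top [ 0.40663193 -0.01713726  1.35933085] [-0.70353738 -0.03714793  0.01939519  0.70942161] 475.2914492129422 ['img', 'range_z', 'fx', 'fy', 'cx', 'cy', 'origin', 'rotation'] (420, 560, 3)
side [-0.01655971  0.88320627  0.7524062 ] [-0.24085721 -0.12968492  0.4676645   0.84051147] 387.92562200190446 ['img', 'range_z', 'fx', 'fy', 'cx', 'cy', 'origin', 'rotation'] (420, 560, 3)
```

View pics/top0.png

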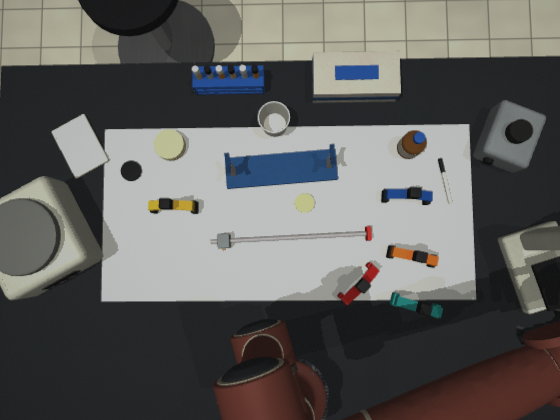

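View pics/side0.png

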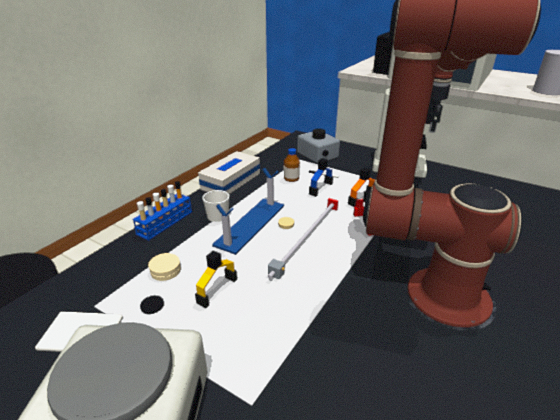

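```bash
cat >> h.py <<'E'
def ray(f,u,v,z):  # pixel -> plane height z
    d=rot(f["rotation"])@np.array([(u-f["cx"])/f["fx"],-(v-f["cy"])/f["fy"],-1]); o=np.array(f["origin"])
    return o+d*(z-o[2])/d[2]
def comps(m,amin=15):
    n,l,st,c=cv2.connectedComponentsWithStats(m.astype(np.uint8),connectivity=8)
    return [(l==i) for i in range(1,n) if st[i,4]>=amin]
def axis(p):
    c=np.median(p[:,:2],0); d=p[:,:2]-p[:,:2].mean(0); w,v=np.linalg.eigh(d.T@d); a=v[:,1]; return p[:,:2].mean(0),np.arctan2(a[1],a[0]),(d@a).min(),(d@a).max()
E
python3 - <<'E'
from h import *
f=manip.grab_frame("top"); W=cloud(f); h=cv2.cvtColor(f["img"],cv2.COLOR_RGB2HSV); H,S,V=[h[...,i].astype(int) for i in range(3)]
for p in [(173,205),(407,195),(412,256),(360,285),(400,302),(223,240),(369,233),(280,170),(305,203),(300,237)]:
    print(p,h[p[1],p[0]],W[p[1],p[0]].round(3))
x,y,z=W[...,0],W[...,1],W[...,2]
# blocks: dark pixels with z>0.1
with np.errstate(invalid='ignore'):
  for m in comps((V<60)&(z>0.1)&(z<0.16)&(y<.6)&(x>.2)&(abs(y)<.6),10): 
    p=W[m]; print("block",np.median(p,0).round(4),len(p), np.argwhere(m).mean(0)[::-1].round(1))
  for nm,lo,hi in(("yellow",20,34),("orange",8,19),("blue",105,125),("green",40,80),("turq",81,98)):
    for m in comps((H>=lo)&(H<=hi)&(S>150)&(V>60)&(z>0.015)&(x<1)&(abs(y)<.6),30):
      p=W[m]; print(nm,len(p),axis(p),np.nanmax(p[:,2]).round(3),np.argwhere(m).mean(0)[::-1].round(1))
  m=(S<60)&(z>0.015)&(z<.05)&(x>.2)&(x<.6)&(abs(y)<.35)
  for m in comps(m,20): print("rod?",m.sum(),axis(W[m]),np.median(W[m][:,2]),np.argwhere(m).mean(0)[::-1].round(1))
E
```

```text
(173, 205) [ 22 185 120] [0.535 0.302 0.089]
(407, 195) [90 18 14] [ 0.554 -0.324  0.101]
(412, 256) [ 12 199 133] [ 0.393 -0.335  0.092]
(360, 285) [120   6  46] [ 0.321 -0.192  0.128]
(400, 302) [ 88 178 123] [ 0.271 -0.305  0.071]
(223, 240) [ 85  12 132] [0.441 0.173 0.039]
(369, 233) [  1 191 186] [ 0.457 -0.232  0.039]
(280, 170) [107 163 119] [0.64  0.013 0.013]
(305, 203) [ 31  72 192] [ 0.545 -0.057  0.014]
(300, 237) [ 12   8 167] [ 0.448 -0.041  0.027]
block [0.8972 0.2054 0.1212] 53 [207.1  69.3]
block [0.8964 0.1413 0.1214] 48 [230.7  69.1]
block [0.8966 0.0785 0.1204] 48 [254.3  68.5]
block [ 0.7187 -0.595   0.1168] 92 [510.  131.1]
block [ 0.5567 -0.336   0.1269] 139 [413.8 192.8]
block [0.5362 0.3127 0.1265] 133 [165.3 203.5]
block [0.4439 0.5839 0.1564] 89 [ 55.9 238.1]
block [ 0.3934 -0.3451  0.1271] 137 [419.6 256.4]
block [ 0.3206 -0.1987  0.1271] 131 [362.5 285.2]
block [ 0.2612 -0.3527  0.127 ] 164 [424.2 308.4]
yellow 103 (array([0.5360584 , 0.36019346]), np.float64(1.618928762199485), np.float64(-0.018992941009645728), np.float64(0.01801222501869739)) 0.086 [1
[... 2161 characters left out ...]
(array([ 0.56079764, -0.27688245]), np.float64(-3.0535961549975283), np.float64(-0.020184574466717117), np.float64(0.015452025681786757)) 0.03228272977253299 [383.8 195.9]
rod? 47 (array([0.5358573 , 0.25271689]), np.float64(3.082926388718514), np.float64(-0.018160320624186627), np.float64(0.01768328370478686)) 0.03317812152521227 [195.4 206.6]
rod? 794 (array([0.44668358, 0.02257953]), np.float64(1.61560152936493), np.float64(-0.24846988689050867), np.float64(0.18708586829502508)) 0.025924734883503997 [277.1 237.6]
rod? 41 (array([ 0.40797105, -0.28815297]), np.float64(2.813132419906797), np.float64(-0.018232710633044668), np.float64(0.018215055495883276)) 0.032749406513478796 [389.2 250.6]
```

```bash
cat >> h.py <<'E'
def go(x,y,z,jaw):
    """tool-axis shift (mm) and turn from the present pose to TCP x,y,z, jaws along world angle jaw (mod pi)"""
    s=manip.state(); M=rot(s["tool_rot"]); d=M.T@(np.array([x,y,z])-s["tool_pos"])*1000
    cur=np.arctan2(M[1,1],M[0,1]); t=(jaw-cur+np.pi/2)%np.pi-np.pi/2
    print("shift",d.round(1),"turn about x",round(-t,4),"| tcp",s["tool_pos"].round(4),"jaw",round(cur,3),"q6",s["joint_pos"][5].round(3),"t",round(s["time"],2),"w",round(s["gripper_width"],3),"tilt",M[2,0].round(5))
E
python3 - <<'E'
from h import *
f=manip.grab_frame("top"); W=cloud(f); h=cv2.cvtColor(f["img"],cv2.COLOR_RGB2HSV); H,S,V=[h[...,i].astype(int) for i in range(3)]
x,y,z=W[...,0],W[...,1],W[...,2]; np.seterr(all='ignore')
st=(x>.55)&(x<.75)&(abs(y)<.22)&(H>95)&(H<125)&(S>100)
base=st&(z<.02); r=cv2.minAreaRect((W[base][:,:2]*1000).astype(np.float32)); print("base",r)
for lo in (.10,.13,.142):
  for m in comps(st&(z>lo),8):
    p=W[m]; print(lo,len(p),p[:,:2].mean(0).round(4),p.min(0).round(3),p.max(0).round(3))
red=(H<5)&(S>150)&(z>.02)&(z<.05)&(x>.4)&(x<.5)&(abs(y)<.3); p=W[red]; print("plate",p.mean(0),p.min(0),p.max(0))
pr=(S<60)&(x>.40)&(x<.49)&(z>.015)&(z<.05)&(abs(y)<.3)
p=W[pr&(y<.14)&(y>-.2)]; c=np.polyfit(p[:,1],p[:,0],1); print("rod fit",c,"median z",np.median(p[:,2]))
hd=W[pr&(z>.033)&(y>.1)]; print("head",hd.mean(0),hd.min(0),hd.max(0)); e=W[pr]; print("rod end",e.max(0))
go(.45-.0035-.0,.07,.1,.0448)
E
```

```text
base ((645.4308471679688, 11.720657348632812), (89.20919036865234, 317.5155334472656), 4.2219319343566895)
0.1 99 [ 0.6564 -0.1255] [ 0.629 -0.133  0.119] [ 0.68  -0.119  0.153]
0.1 96 [0.6363 0.1476] [0.607 0.14  0.118] [0.662 0.155 0.153]
0.13 32 [ 0.6733 -0.1238] [ 0.663 -0.131  0.13 ] [ 0.68  -0.119  0.153]
0.13 33 [0.6528 0.149 ] [0.645 0.143 0.13 ] [0.662 0.155 0.148]
0.13 33 [ 0.6374 -0.1264] [ 0.629 -0.133  0.131] [ 0.647 -0.12   0.152]
0.13 34 [0.6185 0.1463] [0.607 0.14  0.131] [0.629 0.152 0.153]
0.142 14 [ 0.6776 -0.1231] [ 0.673 -0.127  0.142] [ 0.68  -0.119  0.153]
0.142 14 [0.6575 0.1495] [0.651 0.145 0.142] [0.662 0.153 0.148]
0.142 19 [ 0.6329 -0.127 ] [ 0.629 -0.132  0.142] [ 0.639 -0.121  0.152]
0.142 16 [0.6124 0.1463] [0.607 0.142 0.144] [0.619 0.151 0.153]
plate [ 0.45698202 -0.22985225  0.03786507] [ 0.44012279 -0.23539037  0.02031444] [ 0.47405559 -0.22525738  0.04858367]
rod fit [-0.04458111  0.44779315] median z 0.024852505998201102
head [0.43994531 0.17260273 0.03964419] [0.42127057 0.1559584  0.03315998] [0.46040324 0.19035124 0.04632864]
rod end [0.47717483 0.21045291 0.04632864]
shift [ 131.3 -515.3 -438.5] turn about x -1.2158 | tcp [ 0.2432 -0.5754  0.2307] jaw -1.171 q6 -0.119 t 0.25 w 1.001 tilt -1.0
```

>>> play_rows:
  plan:
    - [0,-65,-55,-0.15,-1]
    - [0,-130,-110,-0.3,-1]
    - [0,-195,-164,-0.45,-1]
    - [0,-260,-219,-0.6,-1]
    - [0,-325,-274,-0.75,-1]
    - [0,-390,-329,-0.9,-1]
    - [0,-455,-384,-1.05,-1]
    - [0,-519,-438,-1.216,-1]

```text
time: 1.25
tool_pos: [0.3917, -0.0963, 0.2315]
tool_rot: [0.513, 0.488, 0.512, -0.487]
contact_force: [-0.2, -0.5, -0.0]
gripper_width: 0.997
```

```bash
python3 -c "
from h import *
go(.4445,.0744,.1,.0446)"
```

```text
shift [ 131.5   61.1 -167.9] turn about x 0.0052 | tcp [ 0.3917 -0.0963  0.2315] jaw 0.05 q6 -0.476 t 1.25 w 0.997 tilt -1.0
```

>>> play_rows:
  plan:
    - [0,20,-56,0,-1]
    - [0,40,-112,0,-1]
    - [40,61,-168,0,-1]
    - [80,61,-168,0,-1]
    - [132,61,-168,0,-1]
    - [132,61,-168,0,-1]

```text
time: 2.0
tool_pos: [0.4409, 0.0727, 0.0949]
tool_rot: [0.509, 0.486, 0.514, -0.491]
contact_force: [-1.0, -0.7, 0.3]
gripper_width: 1.003
```

```bash
python3 -c "
from h import *
f=manip.grab_frame('side'); cv2.imwrite('pics/s1.png',cv2.cvtColor(cv2.resize(f['img'][150:330,150:450],None,fx=2,fy=2),4))
go(.4445,.0744,.003,.0446)"
```

```text
shift [95.1  1.5 -1.9] turn about x 0.0005 | tcp [0.4435 0.0725 0.0981] jaw 0.045 q6 -0.049 t 2.05 w 1.0 tilt -0.99999
```

View pics/s1.png

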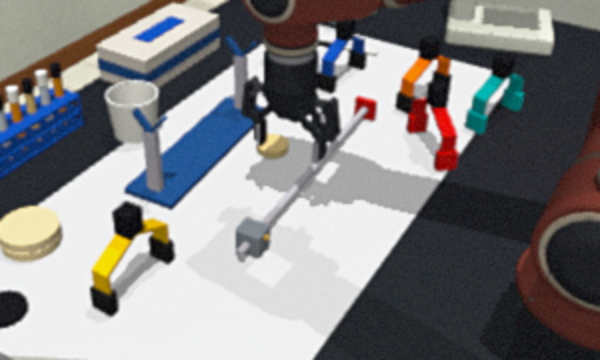

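>>> play_rows:
  plan:
    - [50,1,-2,0,-1]
    - [80,1,-2,0,-1]
    - [91,1,-2,0,-1]
    - [91,1,-2,0,1]
    - [91,1,-2,0,1]
    - [91,1,-2,0,1]
    - [91,1,-2,0,1]
    - [91,1,-2,0,1]

```text
time: 3.05
tool_pos: [0.4455, 0.0744, 0.0091]
tool_rot: [0.511, 0.488, 0.511, -0.489]
contact_force: [-3.9, -0.4, 6.5]
gripper_width: 0.118
```

```bash
cat >> h.py <<'E'
def ft():
    s=manip.state(); M=rot(s["tool_rot"]); print("F",s["contact_force"].round(2),"T",s["ft_torque"].round(3),"Ttool",(M.T@s["ft_torque"]).round(3))
E
python3 -c "
from h import *
go(.4445,.0744,.006,.0446);ft()"
```

```text
shift [ 3.1 -1.  -0. ] turn about x 0.0007 | tcp [0.4455 0.0744 0.0091] jaw 0.045 q6 -0.045 t 3.05 w 0.118 tilt -1.0
F [-3.87 -0.43  6.53] T [-0.058  0.759 -0.001] Ttool [ 0.001 -0.024 -0.761]
```

>>> play_rows:
  plan:
    - [-5,0,0,0,1]
    - [-12,0,0,0,1]
    - [-20,0,0,0,1]
    - [-27,0,0,0,1]
    - [-30,0,0,0,1]
    - [-30,0,0,0,1]
    - [-30,0,0,0,1]
    - [-30,0,0,0,1]

```text
time: 4.05
tool_pos: [0.4455, 0.0744, 0.038]
tool_rot: [0.511, 0.488, 0.511, -0.489]
contact_force: [0.5, 0.8, -6.5]
gripper_width: 0.113
```

```bash
cat >> h.py <<'E'
def rodline():
    """rod in the side view: points from top camera cloud near the rod; slope along it"""
    s=manip.state(); M=rot(s["tool_rot"]); d=M[:,2].copy(); d[2]=0; d/=np.linalg.norm(d); d*=np.sign(d[1]); n=np.array([-d[1],d[0],0])
    for nm in("top","side"):
        f=manip.grab_frame(nm); W=cloud(f); Hs=cv2.cvtColor(f["img"],cv2.COLOR_RGB2HSV); g=W-(s["tool_pos"]+[0,0,.019])
        a,b,c=g@d,g@n,g[...,2]
        with np.errstate(invalid='ignore'):
            rod=(abs(b)<.012)&(abs(c)<.05)&(W[...,2]>.01)&(Hs[...,1]<90)&(a>-.26)&(a<.06)&(abs(a)>.05)
            red=(abs(b)<.03)&(abs(c)<.08)&((Hs[...,0]<6)|(Hs[...,0]>175))&(Hs[...,1]>150)&(a<-.2)
        k=np.polyfit(a[rod],c[rod],1); print(nm,"n",rod.sum(),"slope deg (+: head up)",np.degrees(np.arctan(k[0])).round(2),"c0",k[1].round(4),"plate a,z",np.median(a[red]).round(4),np.median(W[red][:,2]).round(4),red.sum())
E
python3 -c "
from h import *
go(.4445,.0744,.006,.0446);ft();rodline()
f=manip.grab_frame('side'); cv2.imwrite('pics/s2.png',cv2.cvtColor(cv2.resize(f['img'][150:330,150:450],None,fx=2,fy=2),4))
"
```

```text
shift [32. -1. -0.] turn about x 0.0004 | tcp [0.4455 0.0744 0.038 ] jaw 0.045 q6 -0.044 t 4.05 w 0.113 tilt -1.0
F [ 0.49  0.79 -6.52] T [-0.047 -0.008  0.063] Ttool [-0.063 -0.047  0.005]
top n 315 slope deg (+: head up) -0.78 c0 -0.0046 plate a,z -0.3038 0.0703 70
side n 115 slope deg (+: head up) -0.39 c0 -0.0022 plate a,z -0.3008 0.0615 63
```

View pics/s2.png

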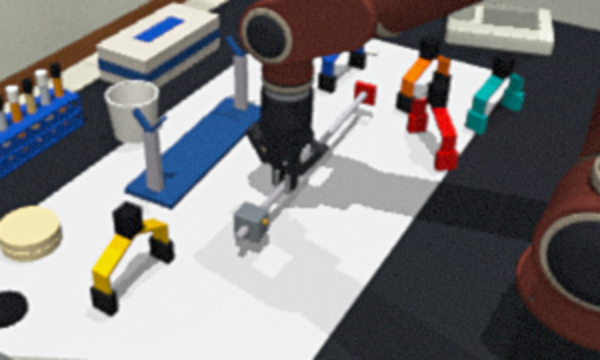

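>>> play_rows:
  plan:
    - [-15,0,0,0,1]
    - [-35,0,0,0,1]
    - [-57,0,0,0,1]
    - [-79,0,0,0,1]
    - [-101,0,0,0,1]
    - [-123,0,0,0,1]
    - [-140,0,0,0,1]
    - [-147,0,0,0,1]

```text
time: 5.2
tool_pos: [0.4464, 0.0745, 0.1871]
tool_rot: [0.512, 0.489, 0.51, -0.488]
contact_force: [0.0, -1.0, -5.9]
gripper_width: 0.117
```

>>> play_rows:
  plan:
    - [0,0,0,0,1]
    - [0,0,0,0,1]
    - [0,0,0,0,1]
    - [0,0,0,0,1]
    - [0,0,0,0,1]
    - [0,0,0,0,1]
    - [0,0,0,0,1]
    - [0,0,0,0,1]

```text
time: 6.2
tool_pos: [0.4458, 0.0745, 0.1853]
tool_rot: [0.511, 0.489, 0.511, -0.489]
contact_force: [0.7, -0.4, -7.1]
gripper_width: 0.111
```

```bash
python3 -c "
from h import *
go(.4445,.0744,.006,.0446);ft();rodline()"
```

```text
shift [179.3  -1.3  -0. ] turn about x 0.0004 | tcp [0.4458 0.0745 0.1853] jaw 0.045 q6 -0.044 t 6.2 w 0.111 tilt -1.0
F [ 0.68 -0.43 -7.12] T [-0.035  0.042 -0.044] Ttool [ 0.044 -0.033 -0.044]
top n 403 slope deg (+: head up) -0.49 c0 -0.0036 plate a,z -0.3031 0.2173 96
side n 93 slope deg (+: head up) -0.48 c0 -0.0034 plate a,z -0.3013 0.2072 109
```

>>> play_rows:
  plan:
    - [0,10,-1,0,1]
    - [0,40,-3,-0.01,1]
    - [0,75,-6,-0.015,1]
    - [0,110,-9,-0.02,1]
    - [0,145,-12,-0.03,1]
    - [0,175,-14,-0.03,1]
    - [0,190,-14,-0.03,1]
    - [0,194,-14,-0.03,1]

```text
time: 7.3
tool_pos: [0.6394, 0.0971, 0.1847]
tool_rot: [0.518, 0.481, 0.519, -0.481]
contact_force: [0.4, 0.2, -5.8]
gripper_width: 0.118
```

```bash
python3 -c "
from h import *
go(.6389,.0973,.121,.0745);ft();rodline()
f=manip.grab_frame('top'); cv2.imwrite('pics/t1.png',cv2.cvtColor(cv2.resize(f['img'][110:300,140:480],None,fx=2.3,fy=2.3),4))"
```

```text
shift [63.7 -0.4 -0.2] turn about x 0.0005 | tcp [0.6394 0.0971 0.1847] jaw 0.075 q6 -0.039 t 7.3 w 0.118 tilt -1.0
F [ 0.36  0.18 -5.81] T [-0.049 -0.005 -0.005] Ttool [ 0.005 -0.049  0.001]
top n 432 slope deg (+: head up) -0.51 c0 -0.0038 plate a,z -0.3042 0.2163 92
side n 154 slope deg (+: head up) -0.59 c0 -0.0039 plate a,z -0.301 0.2073 94
```

View pics/t1.png

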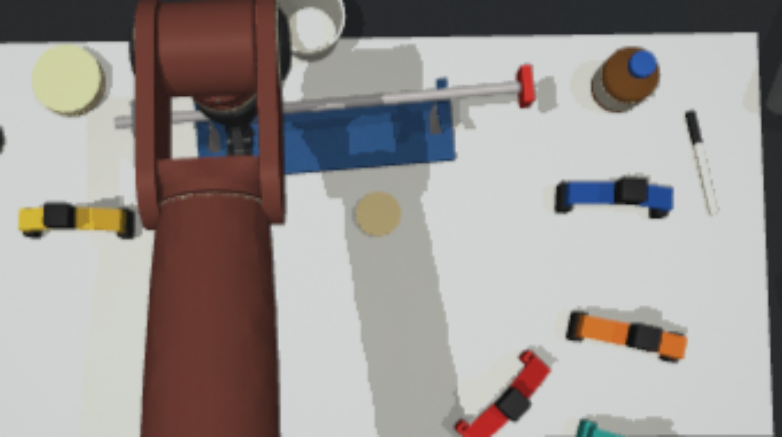

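>>> play_rows:
  plan:
    - [15,0,0,0,1]
    - [30,0,0,0,1]
    - [44,0,0,0,1]
    - [54,0,0,0,1]
    - [60,0,0,0,1]
    - [63,0,0,0,1]
    - [65,0,0,0,1]
    - [65,0,0,0,1]

```text
time: 8.45
tool_pos: [0.6392, 0.0972, 0.1206]
tool_rot: [0.519, 0.481, 0.518, -0.481]
contact_force: [-0.2, -0.7, -6.8]
gripper_width: 0.112
```

```bash
python3 -c "
from h import *
go(.6389,.0973,.121,.0745);ft();rodline()"
```

```text
shift [-0.4 -0.3 -0.1] turn about x 0.0005 | tcp [0.6392 0.0972 0.1206] jaw 0.075 q6 -0.039 t 8.45 w 0.112 tilt -1.0
F [-0.15 -0.74 -6.79] T [-0.068 -0.001 -0.01 ] Ttool [ 0.01  -0.068 -0.004]
top n 399 slope deg (+: head up) 0.22 c0 -0.0025 plate a,z -0.3043 0.1525 82
side n 235 slope deg (+: head up) -2.09 c0 -0.0191 plate a,z -0.301 0.1434 83
```

>>> play_rows:
  plan:
    - [2,0,0,0,1]
    - [3,0,0,0,1]
    - [3,0,0,0,0.3]
    - [3,0,0,0,-0.3]
    - [3,0,0,0,-1]
    - [3,0,0,0,-1]
    - [3,0,0,0,-1]

```text
time: 9.43
tool_pos: [0.639, 0.0972, 0.1173]
tool_rot: [0.518, 0.481, 0.518, -0.481]
contact_force: [0.5, -0.5, -0.2]
gripper_width: 1.001
```

>>> play_rows:
  plan:
    - [-20,0,0,0,-1]
    - [-60,0,0,0,-1]
    - [-110,0,0,0,-1]
    - [-150,0,0,0,-1]
    - [-150,-60,0,0,-1]
    - [-150,-120,0,0,-1]
    - [-150,-170,0,0,-1]
    - [-150,-170,0,0,-1]

```text
time: 10.42
tool_pos: [0.4672, 0.0845, 0.2686]
tool_rot: [0.519, 0.481, 0.518, -0.48]
contact_force: [0.3, 0.1, 0.0]
gripper_width: 1.004
```

```bash
cat >> h.py <<'E'
C=np.array([.6453,.0115]); YAW=.0745; SY=np.array([-np.sin(YAW),np.cos(YAW)]); SX=np.array([np.cos(YAW),np.sin(YAW)])
def scene():
    f=manip.grab_frame("top"); W=cloud(f); h=cv2.cvtColor(f["img"],cv2.COLOR_RGB2HSV); H,S,V=[h[...,i].astype(int) for i in range(3)]
    x,y,z=W[...,0],W[...,1],W[...,2]; np.seterr(all='ignore')
    for m in comps((V<65)&(z>.115)&(z<.2)&(x>.2)&(x<.8)&(abs(y)<.5),10):
        p=W[m]; c=np.median(p,0)
        near=(np.hypot(x-c[0],y-c[1])<.085)&(z>.05)&(z<.19)&(S>140)&(V>60)
        if near.sum()<30: continue
        q=W[near]; r=cv2.minAreaRect((np.r_[q,p][:,:2]*1000).astype(np.float32)); (a,b),t=r[1],r[2]
        ang=np.radians(t if a>b else t+90); ang=(ang+np.pi/2)%np.pi-np.pi/2
        print("block",c.round(4),"n",len(p),"hue",np.median(H[near]),"arch dir",ang.round(3),"size",np.round(r[1],0),"stand xy",((c[:2]-C)@SX).round(3),((c[:2]-C)@SY).round(3))
    g=W[...,:2]-C; sx,sy=g@SX,g@SY
    rod=(abs(sx)<.03)&(sy>-.2)&(sy<.12)&(z>.12)&(z<.15)&(S<90); p=np.c_[sy[rod],sx[rod],z[rod]]; mm=abs(abs(p[:,0])-.137)>.015; p=p[mm]
    if len(p)>20:
        k=np.polyfit(p[:,0],p[:,1],1); kz=np.polyfit(p[:,0],p[:,2],1); print("rod: sx@0",k[1].round(4),"dir",k[0].round(4),"z top",kz.round(4))
    red=(abs(sx)<.04)&(sy<-.17)&(sy>-.27)&(z>.1)&((H<6)|(H>175))&(S>140); print("plate sy",np.median(sy[red]).round(4),"-> mid",(np.median(sy[red])+.219).round(4))
    return f
E
python3 -c "
from h import *
go(.5362,.3127,.27,0);f=scene();save(f,'t2.png')"
```

```text
shift [  -1.2   86.  -222.4] turn about x 0.0753 | tcp [0.4672 0.0845 0.2686] jaw 0.075 q6 -0.053 t 10.43 w 1.004 tilt -1.0
block [ 0.5587 -0.3362  0.1281] n 119 hue 109.0 arch dir 1.483 size [120.  26.] stand xy -0.112 -0.34
block [0.5363 0.3146 0.1275] n 118 hue 23.0 arch dir 1.56 size [124.  25.] stand xy -0.086 0.31
block [ 0.3934 -0.3465  0.1274] n 120 hue 13.0 arch dir 1.359 size [123.  26.] stand xy -0.278 -0.338
block [ 0.3206 -0.1988  0.1279] n 119 hue 0.0 arch dir -0.757 size [ 27. 121.] stand xy -0.339 -0.186
block [ 0.2596 -0.3544  0.1272] n 137 hue 88.0 arch dir 1.3 size [123.  28.] stand xy -0.412 -0.336
rod: sx@0 0.0005 dir 0.002 z top [-0.0007  0.1345]
plate sy -0.2181 -> mid 0.0009
```

View pics/t2.png

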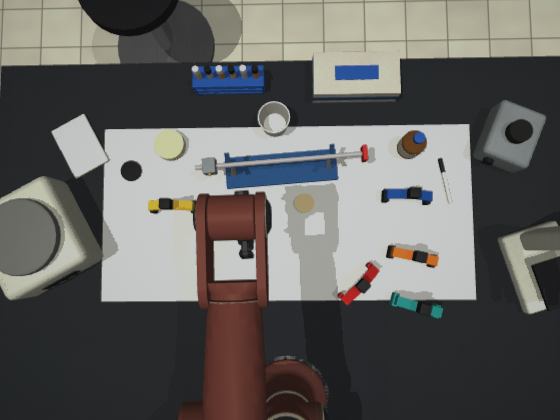

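>>> play_rows:
  plan:
    - [0,20,-50,0.02,-1]
    - [0,40,-105,0.04,-1]
    - [0,60,-160,0.06,-1]
    - [0,80,-210,0.08,-1]
    - [20,86,-222,0.085,-1]
    - [70,86,-222,0.085,-1]
    - [115,86,-222,0.085,-1]
    - [115,86,-222,0.085,-1]

```text
time: 11.48
tool_pos: [0.536, 0.3104, 0.1467]
tool_rot: [-0.496, -0.499, -0.499, 0.506]
contact_force: [-0.3, 0.1, -0.8]
gripper_width: 0.998
```

```bash
python3 -c "
from h import *
go(.5362,.3133,.095,-.01)
f=manip.grab_frame('side'); cv2.imwrite('pics/s3.png',cv2.cvtColor(cv2.resize(f['img'][180:330,130:330],None,fx=3,fy=3),4))"
```

```text
shift [51.7  0.6 -3.2] turn about x -0.0007 | tcp [0.536  0.3104 0.1467] jaw -0.011 q6 0.416 t 11.47 w 0.998 tilt -0.99995
```

View pics/s3.png

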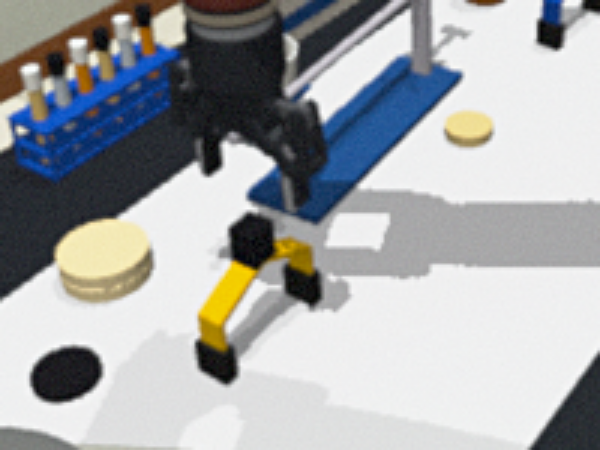

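Jaws stand over the block, one on either side. Descend and grip.

>>> play_rows:
  plan:
    - [25,1,-3,0,-1]
    - [45,1,-3,0,-1]
    - [51,1,-3,0,-1]
    - [51,1,-3,0,1]
    - [51,1,-3,0,1]
    - [51,1,-3,0,1]
    - [51,1,-3,0,1]
    - [51,1,-3,0,1]

```text
time: 12.52
tool_pos: [0.5399, 0.3156, 0.1024]
tool_rot: [0.498, 0.503, 0.497, -0.502]
contact_force: [-2.0, 0.8, 4.6]
gripper_width: 0.315
```

>>> play_rows:
  plan:
    - [-10,0,0,0,1]
    - [-40,0,0,0,1]
    - [-80,0,0,0,1]
    - [-120,0,0,0,1]
    - [-155,0,0,0,1]
    - [-180,0,0,0,1]
    - [-185,0,0,0,1]
    - [-185,0,0,0,1]

```text
time: 13.52
tool_pos: [0.5393, 0.315, 0.2853]
tool_rot: [-0.497, -0.502, -0.498, 0.503]
contact_force: [0.2, 0.5, -1.2]
gripper_width: 0.32
```

```bash
python3 -c "
from h import *
p=C+.07*SY;ft();go(*p,.28,YAW+np.pi/2)
scene()"
```

```text
F [ 0.15  0.51 -1.2 ] T [ 0.012 -0.007 -0.019] Ttool [0.019 0.012 0.007]
shift [  5.3 103.1 232.7] turn about x 1.4863 | tcp [0.5393 0.315  0.2853] jaw -0.01 q6 0.42 t 13.53 w 0.32 tilt -1.0
block [0.6142 0.1828 0.1327] n 10 hue 106.0 arch dir -0.025 size [53. 53.] stand xy -0.018 0.173
block [ 0.5582 -0.3366  0.1275] n 121 hue 109.0 arch dir 1.491 size [121.  26.] stand xy -0.113 -0.341
block [ 0.391  -0.3469  0.1276] n 120 hue 13.0 arch dir 1.359 size [121.  26.] stand xy -0.28 -0.339
block [ 0.3205 -0.1988  0.1272] n 120 hue 0.0 arch dir -0.756 size [ 27. 121.] stand xy -0.34 -0.186
block [ 0.2599 -0.3542  0.1274] n 143 hue 88.0 arch dir 1.281 size [123.  28.] stand xy -0.412 -0.336
rod: sx@0 0.0004 dir 0.0021 z top [0.0003 0.1349]
plate sy -0.2187 -> mid 0.0003
```

>>> play_rows:
  plan:
    - [0,10,22,0.17,1]
    - [0,24,55,0.36,1]
    - [0,38,88,0.55,1]
    - [0,53,121,0.74,1]
    - [0,68,154,0.93,1]
    - [0,83,187,1.11,1]
    - [0,96,216,1.3,1]
    - [0,103,233,1.486,1]

```text
time: 14.58
tool_pos: [0.6399, 0.0796, 0.2836]
tool_rot: [-0.025, -0.705, -0.025, 0.708]
contact_force: [0.4, 0.2, -2.4]
gripper_width: 0.322
```

```bash
python3 -c "
from h import *
p=C+.07*SY;ft();go(*p,.149,YAW+np.pi/2)
scene()
f=manip.grab_frame('side'); cv2.imwrite('pics/s4.png',cv2.cvtColor(cv2.resize(f['img'][130:310,150:410],None,fx=2.5,fy=2.5),4))"
```

```text
F [ 0.42  0.18 -2.37] T [-0.064  0.034  0.02 ] Ttool [-0.02  -0.039  0.061]
shift [134.6  -1.7  -0.8] turn about x -0.0038 | tcp [0.6399 0.0796 0.2836] jaw -1.5 q6 1.509 t 14.57 w 0.322 tilt -0.99999
block [ 0.5584 -0.337   0.1275] n 119 hue 109.0 arch dir 1.512 size [119.  25.] stand xy -0.113 -0.341
block [ 0.3923 -0.3465  0.128 ] n 120 hue 13.0 arch dir 1.356 size [120.  26.] stand xy -0.279 -0.338
block [ 0.3204 -0.199   0.1273] n 119 hue 0.0 arch dir -0.757 size [ 27. 121.] stand xy -0.34 -0.186
block [ 0.2599 -0.3544  0.1277] n 139 hue 88.0 arch dir 1.277 size [124.  28.] stand xy -0.412 -0.336
rod: sx@0 0.0005 dir 0.0021 z top [0.0002 0.1345]
plate sy -0.2184 -> mid 0.0006
```

View pics/s4.png

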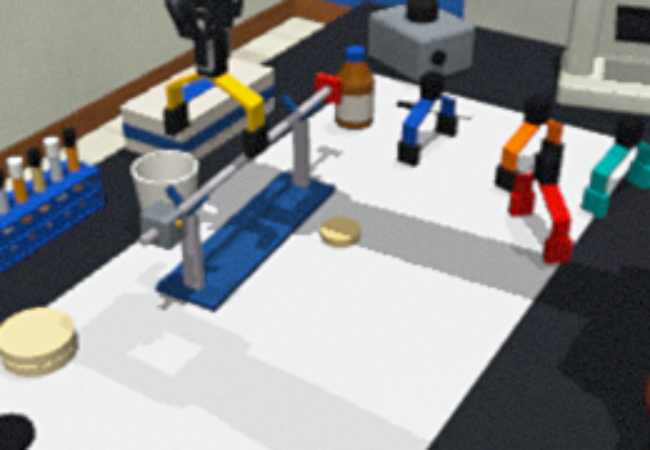

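>>> play_rows:
  plan:
    - [20,-2,0,0,1]
    - [50,-2,0,0,1]
    - [80,-2,0,0,1]
    - [105,-2,0,0,1]
    - [122,-2,0,0,1]
    - [130,-2,0,0,1]
    - [134,-2,0,0,1]
    - [134,-2,0,0,1]

```text
time: 15.68
tool_pos: [0.6405, 0.0833, 0.153]
tool_rot: [0.028, 0.707, 0.028, -0.706]
contact_force: [-0.9, 0.1, -1.3]
gripper_width: 0.317
```

```bash
python3 -c "
from h import *
p=C+.07*SY;ft();go(*p,.149,YAW+np.pi/2)"
```

```text
F [-0.87  0.06 -1.35] T [-0.011 -0.005 -0.001] Ttool [0.001 0.005 0.011]
shift [4.  2.  0.6] turn about x 0.0041 | tcp [0.6405 0.0833 0.153 ] jaw -1.492 q6 1.506 t 15.68 w 0.317 tilt -1.0
```

>>> play_rows:
  plan:
    - [3,2,0,0,1]
    - [4,2,0,0,1]
    - [4,2,0,0,0.2]
    - [4,2,0,0,0.0]
    - [4,2,0,0,-0.1]
    - [4,2,0,0,-0.1]
    - [4,2,0,0,-0.1]

```text
time: 16.55
tool_pos: [0.6402, 0.0812, 0.1482]
tool_rot: [-0.028, -0.707, -0.028, 0.707]
contact_force: [0.4, -0.8, -0.5]
gripper_width: 0.554
```

>>> play_rows:
  plan:
    - [-15,0,0,0,-0.1]
    - [-50,0,0,0,-0.1]
    - [-90,0,0,0,-0.1]
    - [-120,0,0,0,-1]
    - [-120,0,50,0,-1]
    - [-120,0,100,0,-1]
    - [-120,0,160,0,-1]
    - [-120,0,160,0,-1]

```text
time: 17.55
tool_pos: [0.4775, 0.0688, 0.2686]
tool_rot: [0.028, 0.707, 0.028, -0.706]
contact_force: [0.3, 0.3, 0.7]
gripper_width: 1.002
```

```bash
python3 -c "
from h import *
scene();go(.558,-.337,.25,-.08)
f=manip.grab_frame('side'); cv2.imwrite('pics/s5.png',cv2.cvtColor(cv2.resize(f['img'][130:310,150:410],None,fx=2.5,fy=2.5),4))"
```

```text
block [0.6421 0.0802 0.1745] n 154 hue 26.0 arch dir 0.096 size [121.  89.] stand xy 0.002 0.069
block [ 0.5581 -0.3372  0.128 ] n 120 hue 109.0 arch dir 1.515 size [120.  26.] stand xy -0.113 -0.341
block [ 0.3934 -0.3465  0.1278] n 121 hue 13.0 arch dir 1.357 size [121.  26.] stand xy -0.278 -0.338
block [ 0.3205 -0.1989  0.1273] n 119 hue 0.5 arch dir -0.75 size [ 28. 121.] stand xy -0.34 -0.186
block [ 0.2595 -0.3545  0.1277] n 136 hue 88.0 arch dir 1.29 size [124.  28.] stand xy -0.412 -0.336
rod: sx@0 0.0002 dir -0.0004 z top [0.0016 0.1347]
plate sy -0.2183 -> mid 0.0007
shift [ 19.7 410.6 -46.3] turn about x -1.4125 | tcp [0.4796 0.0687 0.2695] jaw -1.492 q6 1.481 t 17.6 w 1.002 tilt -1.0
```

View pics/s5.png

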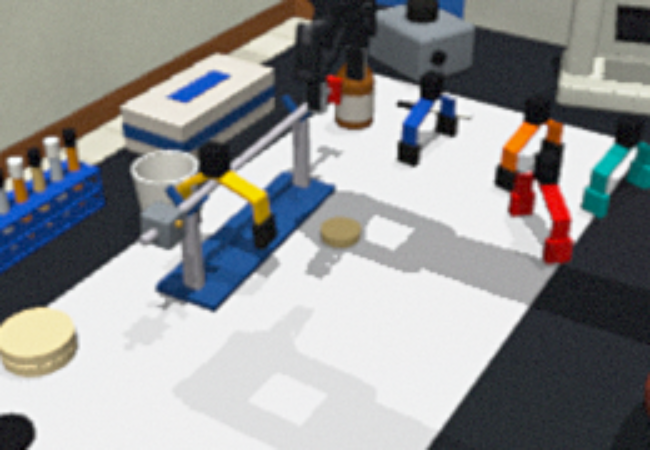

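>>> play_rows:
  plan:
    - [0,51,-6,-0.175,-1]
    - [0,102,-12,-0.35,-1]
    - [0,154,-18,-0.53,-1]
    - [0,205,-24,-0.71,-1]
    - [0,257,-30,-0.89,-1]
    - [0,308,-36,-1.06,-1]
    - [0,360,-41,-1.24,-1]
    - [0,411,-46,-1.42,-1]

```text
time: 18.65
tool_pos: [0.5604, -0.3404, 0.2686]
tool_rot: [0.483, 0.517, 0.483, -0.516]
contact_force: [0.9, 0.3, 0.5]
gripper_width: 1.0
```

```bash
python3 -c "
from h import *
scene();go(.558,-.337,.1,-.07)"
```

```text
block [0.6411 0.0792 0.1745] n 147 hue 26.0 arch dir 0.1 size [122.  88.] stand xy 0.001 0.068
block [ 0.5645 -0.3274  0.1261] n 30 hue 109.0 arch dir 1.547 size [61. 22.] stand xy -0.106 -0.332
block [ 0.2594 -0.3541  0.1271] n 137 hue 88.0 arch dir 1.287 size [78. 28.] stand xy -0.412 -0.336
rod: sx@0 0.0002 dir -0.0002 z top [0.0027 0.1351]
plate sy -0.2185 -> mid 0.0005
shift [167.7  -2.8  -9.6] turn about x 0.0037 | tcp [ 0.5601 -0.346   0.2677] jaw -0.066 q6 -0.599 t 18.7 w 1.001 tilt -0.99999
```

>>> play_rows:
  plan:
    - [0,0,0,0,-1]
    - [40,0,0,0,-1]
    - [80,0,0,0,-1]
    - [115,0,0,0,-1]
    - [115,0,0,0,-1]
    - [115,0,0,0,-1]

```text
time: 19.45
tool_pos: [0.56, -0.3375, 0.1553]
tool_rot: [0.483, 0.518, 0.481, -0.517]
contact_force: [0.1, -0.0, 0.9]
gripper_width: 0.999
```

```bash
python3 -c "
from h import *
go(.558,-.337,.1,-.07)
f=manip.grab_frame('side'); W=cloud(f); x,y,z=W[...,0],W[...,1],W[...,2]
h=cv2.cvtColor(f['img'],cv2.COLOR_RGB2HSV)
for c in((.558,-.337),(.393,-.346)):
    m=(np.hypot(x-c[0],y-c[1])<.035)&(z>.095)&(z<.131)&(h[...,2]<65); p=W[m]; print(len(p),np.median(p,0).round(4),p.min(0).round(3),p.max(0).round(3))
"
```

```text
shift [55.3 -2.1 -0.5] turn about x -0.002 | tcp [ 0.56   -0.3375  0.1553] jaw -0.072 q6 -0.584 t 19.45 w 0.999 tilt -1.0
94 [ 0.5527 -0.3278  0.1161] [ 0.541 -0.353  0.095] [ 0.574 -0.318  0.131]
108 [ 0.387  -0.3383  0.1174] [ 0.375 -0.361  0.095] [ 0.406 -0.328  0.131]
```

>>> play_rows:
  plan:
    - [25,-2,0,0,-1]
    - [45,-2,0,0,-1]
    - [54,-2,0,0,-1]
    - [54,-2,0,0,1]
    - [54,-2,0,0,1]
    - [54,-2,0,0,1]
    - [54,-2,0,0,1]
    - [54,-2,0,0,1]

```text
time: 20.5
tool_pos: [0.5575, -0.3377, 0.1005]
tool_rot: [0.482, 0.518, 0.481, -0.518]
contact_force: [1.3, 0.3, 2.6]
gripper_width: 0.314
```

>>> play_rows:
  plan:
    - [-10,0,0,0,1]
    - [-40,0,0,0,1]
    - [-80,0,0,0,1]
    - [-120,0,0,0,1]
    - [-155,0,0,0,1]
    - [-180,0,0,0,1]
    - [-190,0,0,0,1]
    - [-190,0,0,0,1]

```text
time: 21.5
tool_pos: [0.5566, -0.3372, 0.2892]
tool_rot: [-0.481, -0.518, -0.482, 0.518]
contact_force: [-0.4, 1.1, -1.8]
gripper_width: 0.319
```

```bash
python3 -c "
from h import *
p=C-.07*SY;ft();go(*p,.29,YAW+np.pi/2)"
```

```text
F [-0.45  1.08 -1.83] T [-0.005 -0.062  0.005] Ttool [-0.005 -0.     0.062]
shift [  -0.8   73.4 -285. ] turn about x 1.4238 | tcp [ 0.5566 -0.3372  0.2892] jaw -0.073 q6 -0.586 t 21.5 w 0.319 tilt -1.0
```

>>> play_rows:
  plan:
    - [0,8,-30,0.16,1]
    - [0,18,-68,0.34,1]
    - [0,28,-107,0.52,1]
    - [0,38,-147,0.7,1]
    - [0,48,-187,0.88,1]
    - [0,58,-226,1.06,1]
    - [0,67,-262,1.24,1]
    - [0,73,-285,1.424,1]

```text
time: 22.5
tool_pos: [0.6496, -0.0564, 0.2865]
tool_rot: [-0.024, -0.705, -0.025, 0.708]
contact_force: [-0.4, -0.6, -1.8]
gripper_width: 0.318
```

```bash
python3 -c "
from h import *
p=C-.07*SY;scene();go(*p,.1475,YAW+np.pi/2)"
```

```text
block [0.6416 0.0797 0.1746] n 150 hue 26.0 arch dir 0.097 size [123.  88.] stand xy 0.001 0.068
block [ 0.3934 -0.3467  0.1275] n 119 hue 13.0 arch dir 1.356 size [122.  26.] stand xy -0.278 -0.338
block [ 0.3205 -0.1991  0.1279] n 119 hue 1.0 arch dir -0.762 size [ 27. 121.] stand xy -0.34 -0.186
block [ 0.2598 -0.3543  0.1276] n 139 hue 88.0 arch dir 1.298 size [124.  28.] stand xy -0.412 -0.336
rod: sx@0 0.0002 dir 0.0013 z top [-0.0002  0.1351]
plate sy -0.2177 -> mid 0.0013
shift [139.    4.9  -0.5] turn about x -0.0074 | tcp [ 0.6502 -0.054   0.2865] jaw -1.504 q6 1.306 t 22.55 w 0.317 tilt -0.99999
```

>>> play_rows:
  plan:
    - [20,0,0,0,1]
    - [50,0,0,0,1]
    - [80,0,0,0,1]
    - [108,0,0,0,1]
    - [126,0,0,0,1]
    - [136,0,0,0,1]
    - [141,0,0,0,1]
    - [141,0,0,0,1]

```text
time: 23.55
tool_pos: [0.6506, -0.0585, 0.149]
tool_rot: [0.026, 0.707, 0.026, -0.706]
contact_force: [-0.5, -0.2, -1.2]
gripper_width: 0.318
```

```bash
python3 -c "
from h import *
p=C-.07*SY;ft();go(*p,.1475,YAW+np.pi/2)"
```

```text
F [-0.5  -0.17 -1.25] T [ 0.003 -0.035  0.   ] Ttool [-0.     0.036 -0.   ]
shift [ 1.5 -0.2  0.1] turn about x -0.0 | tcp [ 0.6506 -0.0585  0.149 ] jaw -1.496 q6 1.293 t 23.55 w 0.318 tilt -1.0
```

>>> play_rows:
  plan:
    - [1,0,0,0,1]
    - [1.5,0,0,0,1]
    - [1.5,0,0,0,0.2]
    - [1.5,0,0,0,0.0]
    - [1.5,0,0,0,-0.1]
    - [1.5,0,0,0,-0.1]
    - [1.5,0,0,0,-0.1]

```text
time: 24.42
tool_pos: [0.6502, -0.0583, 0.1468]
tool_rot: [-0.026, -0.707, -0.026, 0.707]
contact_force: [-0.5, 0.2, 1.0]
gripper_width: 0.55
```

>>> play_rows:
  plan:
    - [-15,0,0,0,-0.1]
    - [-50,0,0,0,-0.1]
    - [-90,0,0,0,-0.1]
    - [-120,0,0,0,-1]
    - [-120,0,50,0,-1]
    - [-120,0,100,0,-1]
    - [-120,0,160,0,-1]
    - [-120,0,160,0,-1]

```text
time: 25.42
tool_pos: [0.4875, -0.0699, 0.2671]
tool_rot: [0.026, 0.707, 0.026, -0.706]
contact_force: [1.0, -0.7, -0.1]
gripper_width: 1.002
```

```bash
python3 -c "
from h import *
scene();go(.391,-.346,.27,1.355-np.pi/2)"
```

```text
block [ 0.647 -0.061  0.174] n 140 hue 109.0 arch dir 0.056 size [119.  85.] stand xy -0.004 -0.072
block [0.6417 0.08   0.1746] n 150 hue 26.0 arch dir 0.104 size [124.  88.] stand xy 0.001 0.069
block [ 0.391  -0.3465  0.1276] n 120 hue 13.0 arch dir 1.356 size [121.  26.] stand xy -0.28 -0.338
block [ 0.3206 -0.199   0.1273] n 119 hue 1.0 arch dir -0.756 size [ 27. 121.] stand xy -0.339 -0.186
block [ 0.2601 -0.3539  0.1272] n 139 hue 88.0 arch dir 1.294 size [124.  28.] stand xy -0.411 -0.336
rod: sx@0 0.0003 dir -0.0003 z top [0.0007 0.1348]
plate sy -0.2182 -> mid 0.0008
shift [ -2.1 267.8 118.5] turn about x -1.2815 | tcp [ 0.4896 -0.0702  0.2679] jaw -1.497 q6 1.204 t 25.48 w 1.005 tilt -1.0
```

>>> play_rows:
  plan:
    - [0,34,15,-0.16,-1]
    - [0,68,30,-0.32,-1]
    - [0,102,45,-0.48,-1]
    - [0,136,60,-0.64,-1]
    - [0,170,75,-0.8,-1]
    - [0,204,90,-0.96,-1]
    - [0,238,105,-1.12,-1]
    - [0,268,118,-1.28,-1]

```text
time: 26.48
tool_pos: [0.3936, -0.3485, 0.2681]
tool_rot: [0.445, 0.55, 0.444, -0.55]
contact_force: [-0.3, 0.7, -1.1]
gripper_width: 1.002
```

>>> play_rows:
  plan:
    - [0,0,0,0,-1]
    - [40,0,0,0,-1]
    - [80,0,0,0,-1]
    - [115,0,0,0,-1]
    - [115,0,0,0,-1]
    - [115,0,0,0,-1]

```text
time: 27.22
tool_pos: [0.3942, -0.3468, 0.1538]
tool_rot: [0.444, 0.551, 0.442, -0.551]
contact_force: [0.3, 0.5, 0.6]
gripper_width: 0.997
```

```bash
python3 -c "
from h import *
go(.391,-.346,.1,1.355-np.pi/2)
f=manip.grab_frame('side'); W=cloud(f); x,y,z=W[...,0],W[...,1],W[...,2]
h=cv2.cvtColor(f['img'],cv2.COLOR_RGB2HSV)
for c in((.393,-.346),):
    m=(np.hypot(x-c[0],y-c[1])<.035)&(z>.095)&(z<.131)&(h[...,2]<65); p=W[m]; print(len(p),np.median(p,0).round(4),p.min(0).round(3),p.max(0).round(3))
"
```

```text
shift [53.8 -3.4 -0.2] turn about x -0.0005 | tcp [ 0.3942 -0.3468  0.1538] jaw -0.216 q6 -0.647 t 27.23 w 0.997 tilt -1.0
109 [ 0.3866 -0.3381  0.1181] [ 0.376 -0.363  0.095] [ 0.406 -0.33   0.131]
```

>>> play_rows:
  plan:
    - [25,-3,0,0,-1]
    - [45,-3,0,0,-1]
    - [53,-3,0,0,-1]
    - [53,-3,0,0,1]
    - [53,-3,0,0,1]
    - [53,-3,0,0,1]
    - [53,-3,0,0,1]
    - [53,-3,0,0,1]

```text
time: 28.28
tool_pos: [0.3907, -0.3463, 0.1]
tool_rot: [0.444, 0.551, 0.442, -0.551]
contact_force: [0.6, -0.7, 3.0]
gripper_width: 0.318
```

>>> play_rows:
  plan:
    - [-10,0,0,0,1]
    - [-40,0,0,0,1]
    - [-80,0,0,0,1]
    - [-120,0,0,0,1]
    - [-155,0,0,0,1]
    - [-185,0,0,0,1]
    - [-200,0,0,0,1]
    - [-200,0,0,0,1]

```text
time: 29.28
tool_pos: [0.39, -0.3457, 0.2993]
tool_rot: [-0.443, -0.551, -0.443, 0.551]
contact_force: [0.1, 0.6, -3.1]
gripper_width: 0.321
```

```bash
python3 -c "
from h import *
p=C-.001*SY;ft();scene();go(*p,.30,YAW+np.pi/2)"
```

```text
F [ 0.07  0.56 -3.1 ] T [-0.031 -0.019  0.018] Ttool [-0.018 -0.026  0.026]
block [ 0.6472 -0.061   0.1743] n 142 hue 109.0 arch dir 0.056 size [120.  85.] stand xy -0.003 -0.072
block [0.6415 0.0799 0.1743] n 151 hue 26.0 arch dir 0.109 size [123.  88.] stand xy 0.001 0.068
block [0.6147 0.1819 0.1323] n 11 hue 106.0 arch dir -1.559 size [52. 54.] stand xy -0.018 0.172
block [ 0.3205 -0.1989  0.1274] n 126 hue 0.0 arch dir -0.77 size [ 28. 120.] stand xy -0.34 -0.186
rod: sx@0 0.0003 dir -0.0007 z top [0.003  0.1348]
plate sy -0.2185 -> mid 0.0005
shift [  -2.   173.3 -402.4] turn about x 1.2798 | tcp [ 0.3897 -0.3453  0.2978] jaw -0.217 q6 -0.652 t 29.32 w 0.317 tilt -1.0
```

>>> play_rows:
  plan:
    - [0,15,-35,0.14,1]
    - [0,35,-80,0.29,1]
    - [0,56,-130,0.45,1]
    - [0,78,-180,0.61,1]
    - [0,99,-230,0.77,1]
    - [0,121,-280,0.93,1]
    - [0,142,-330,1.08,1]
    - [0,160,-372,1.2,1]

```text
time: 30.32
tool_pos: [0.626, -0.0146, 0.2958]
tool_rot: [-0.053, -0.704, -0.054, 0.707]
contact_force: [-0.1, -0.9, -2.6]
gripper_width: 0.316
```

>>> play_rows:
  plan:
    - [0,5,15,0.04,1]
    - [0,5,15,0.08,1]
    - [0,5,15,0.08,1]
    - [0,5,15,0.08,1]

```text
time: 30.82
tool_pos: [0.6114, -0.0245, 0.2979]
tool_rot: [-0.026, -0.706, -0.026, 0.707]
contact_force: [-0.1, 0.7, -2.0]
gripper_width: 0.316
```

```bash
python3 -c "
from h import *
p=C-.001*SY;scene();go(*p,.147,YAW+np.pi/2)"
```

```text
block [0.6435 0.0844 0.1752] n 94 hue 22.0 arch dir -0.103 size [ 80. 101.] stand xy 0.004 0.073
block [ 0.636  -0.0661  0.157 ] n 17 hue 109.0 arch dir -1.059 size [ 46. 111.] stand xy -0.015 -0.077
block [0.6166 0.1791 0.1339] n 13 hue 106.0 arch dir -1.569 size [53. 54.] stand xy -0.016 0.169
block [ 0.3204 -0.1989  0.1276] n 120 hue 0.0 arch dir -0.767 size [ 27. 121.] stand xy -0.34 -0.186
block [ 0.2596 -0.3541  0.1279] n 139 hue 88.0 arch dir 1.298 size [124.  28.] stand xy -0.412 -0.336
rod: sx@0 -0.0001 dir 0.0004 z top [-0.0015  0.1347]
plate sy -0.218 -> mid 0.001
shift [151.2 -32.3 -36.5] turn about x -0.0005 | tcp [ 0.6116 -0.0244  0.2982] jaw -1.497 q6 1.335 t 30.88 w 0.314 tilt -1.0
```

>>> play_rows:
  plan:
    - [0,-16,-18,0,1]
    - [0,-32,-36,0,1]
    - [0,-32,-36,0,1]
    - [0,-32,-36,0,1]
    - [30,-32,-36,0,1]
    - [60,-32,-36,0,1]
    - [60,-32,-36,0,1]

```text
time: 31.75
tool_pos: [0.6433, 0.0102, 0.2353]
tool_rot: [-0.026, -0.704, -0.026, 0.709]
contact_force: [-0.8, 0.2, -2.8]
gripper_width: 0.317
```

```bash
python3 -c "
from h import *
p=C-.001*SY;go(*p,.147,YAW+np.pi/2)"
```

```text
shift [88.3 -0.1 -2.6] turn about x -0.001 | tcp [0.6433 0.0102 0.2353] jaw -1.497 q6 1.398 t 31.75 w 0.317 tilt -0.99998
```

>>> play_rows:
  plan:
    - [15,0,-1,0,1]
    - [40,0,-1,0,1]
    - [60,0,-1,0,1]
    - [75,0,-1,0,1]
    - [84,0,-1,0,1]
    - [89,0,-1,0,1]
    - [89,0,-1,0,1]

```text
time: 32.62
tool_pos: [0.6467, 0.0108, 0.1499]
tool_rot: [0.026, 0.707, 0.026, -0.707]
contact_force: [0.3, 1.3, -2.7]
gripper_width: 0.316
```

```bash
python3 -c "
from h import *
p=C-.001*SY;ft();go(*p,.147,YAW+np.pi/2)"
```

```text
F [ 0.31  1.28 -2.71] T [-0.001  0.047  0.016] Ttool [-0.016 -0.047 -0.003]
shift [2.9 0.2 1.4] turn about x -0.0002 | tcp [0.6467 0.0108 0.1499] jaw -1.496 q6 1.398 t 32.62 w 0.316 tilt -1.0
```

>>> play_rows:
  plan:
    - [2,0,1,0,1]
    - [3,0,1,0,1]
    - [3,0,1,0,0.2]
    - [3,0,1,0,0.0]
    - [3,0,1,0,-0.1]
    - [3,0,1,0,-0.1]
    - [3,0,1,0,-0.1]

```text
time: 33.5
tool_pos: [0.6456, 0.0107, 0.1468]
tool_rot: [0.026, 0.707, 0.026, -0.707]
contact_force: [-0.3, 0.3, -0.1]
gripper_width: 0.55
```

>>> play_rows:
  plan:
    - [-15,0,0,0,-0.1]
    - [-50,0,0,0,-0.1]
    - [-90,0,0,0,-0.1]
    - [-130,0,0,0,-0.1]
    - [-130,0,60,0,-0.1]
    - [-130,0,120,0,-0.1]
    - [-130,0,180,0,-0.1]
    - [-130,0,240,0,-0.1]

```text
time: 34.5
tool_pos: [0.4046, -0.0071, 0.2781]
tool_rot: [0.027, 0.707, 0.026, -0.706]
contact_force: [-0.3, 0.5, 1.1]
gripper_width: 0.55
```

>>> play_rows:
  plan:
    - [0,0,0,0,-0.1]
    - [0,0,0,0,-0.1]
    - [0,0,0,0,-0.1]
    - [0,0,0,0,-0.1]

```text
time: 35.0
tool_pos: [0.407, -0.0071, 0.2768]
tool_rot: [-0.026, -0.706, -0.026, 0.707]
contact_force: [0.1, 0.6, -0.3]
gripper_width: 0.552
```

```bash
python3 -c "
from h import *
ft();scene();f=manip.grab_frame('side'); cv2.imwrite('pics/s6.png',cv2.cvtColor(cv2.resize(f['img'][130:310,150:410],None,fx=2.5,fy=2.5),4))"
```

```text
F [ 0.1   0.62 -0.25] T [ 0.029  0.027 -0.031] Ttool [ 0.031 -0.024 -0.031]
block [ 0.647  -0.0609  0.1743] n 142 hue 109.0 arch dir -1.491 size [122. 153.] stand xy -0.004 -0.072
block [0.641  0.08   0.1745] n 152 hue 22.0 arch dir -1.466 size [122. 156.] stand xy 0.001 0.069
block [0.64   0.0075 0.175 ] n 132 hue 26.0 arch dir -1.486 size [123. 167.] stand xy -0.006 -0.004
block [0.6142 0.1818 0.1318] n 11 hue 106.0 arch dir 1.532 size [53. 52.] stand xy -0.018 0.172
block [ 0.3205 -0.1991  0.1274] n 121 hue 0.0 arch dir -0.757 size [ 27. 121.] stand xy -0.34 -0.186
block [ 0.2597 -0.3545  0.1279] n 141 hue 88.0 arch dir 1.289 size [122.  28.] stand xy -0.412 -0.336
rod: sx@0 0.0002 dir -0.0005 z top [0.0012 0.1349]
plate sy -0.2185 -> mid 0.0005
```

View pics/s6.png

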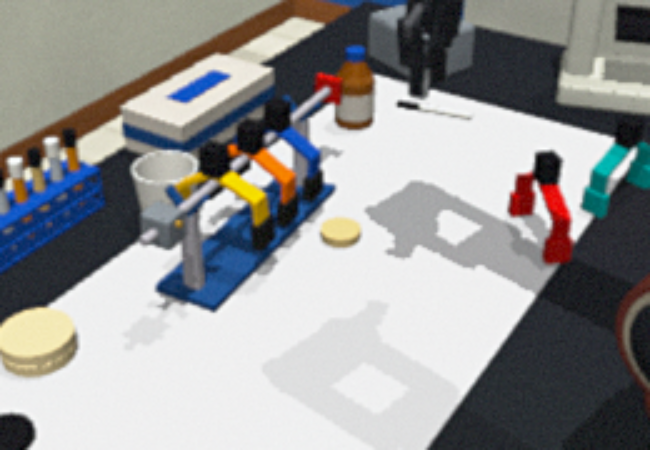

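```bash
python3 -c "
from h import *
print(manip.job_done())"
```

```text
the job is handed in; nothing more can be done
None
```

The rod is in both forks with all three headbands hung on it, and I handed the job in after about 35 s of the 210 s. The interface gives no verdict.

- **Rod:** I gripped it about 87 mm from its middle towards the head and made a trial lift. It hung about 0.5° head-down, inside the 5° limit, so I did not shift the grip. The wrist torque suggested the true balance point lay another 5–7 mm towards the head, and I did not correct for that. I held the rod level about 0.19 m up for over a second, then laid it in the forks.
- **Headbands:** Yellow, orange and blue were the ones present. I saw no green one in either camera. The red and turquoise look-alikes were left alone.

My last camera checks showed:

| Item | Measured | Allowed |
|---|---|---|
| Rod middle, along the stand | under 1 mm off | 40 mm |
| Rod middle, across the stand | under 1 mm off | 8 mm |
| Yellow block along the stand (y) | +69 mm | ±115 mm |
| Orange block along the stand (y) | -4 mm | ±115 mm |
| Blue block along the stand (y) | -72 mm | ±115 mm |
| All blocks over the rod (x) | within 6 mm | 30 mm |
| Block tops | about 0.1745 m, so centres near 0.156 m | 0.143–0.169 m |

- **Arch directions:** Measured on their own after release, yellow and blue lay within about 2° of the stand's axis. With all three hung, my script merged their outlines and its direction figures meant nothing. For the orange arch I relied on the side picture, which shows it straddling the rod.
- **Stillness:** Yellow and blue did not move between checks. I checked orange only once after release, and the robot was clear of everything.
- **Bystanders:** They look undisturbed in the pictures, but I did not measure them one by one.

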